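# Clamp a bundle of cards with a slipping torque handle

### The arm

A 6-joint arm with a two-finger parallel gripper is mounted at the origin on a cart in front of the work surface, level with it; the furniture and walls round the work are solid. World frame = base frame: x ahead of the robot, y to its left, z up, the work surface at z = 0. Lengths are in mm, angles in rad, forces in N, time in s.
With the tool pointing down it reaches from about 350 to 775 mm from the base axis. Payload 5.5 kg.
Tool frame: the origin (TCP) lies at the very end of the fingers, on their centre line; the grasp point (between the pads) lies 19 mm behind it; z points along the fingers, y is the line along which they close (so a half turn about z gives the same grasp; the last joint's range is limited). The gripper opens to 85 mm and grips with 20 to 120 N. Pads are 22 mm wide; open, the fingers measure 114 mm over their backs; the gripper's body (76 mm by 85 mm) begins 54 mm behind the grasp point. The pads swing forward as they close: fully open they stand 13 mm farther back than shut.
Start: joints at [1.055, 0.313, 0.046, 1.304, 0, 1.431], TCP at [211.063, 534.908, 205.523] pointing down, gripper open.
Joint ranges: [-2.76, 2.76], [-0.86, 1.69], [-1.03, 1.26], [-2.2, 2.34], [-1.47, 1.5], [-3.14, 3.14]. Speed limits (rad/s): [2.57, 2.57, 3.14, 3.14, 3.14, 3.14].

### API

Orientations are given as a 3x3 rotation matrix whose columns are the frame's x, y, z axes.
In Python, from plant import robot gives the robot as it stands. The module is installed in compiled form; this text tells all that it offers.
- The arm moves only by the tool step_arm, never from a script. Its argument "rows" is a list of rows, each a list of 3 entries, a list of its own where there are three numbers: the shift along the tool's x, y, z in units of 0.3 m (1.0 is 0.3 m), then the turn, a rotation vector about the tool's x, y, z in units of 2 pi rad (1.0 is 2 pi rad), then the closure, from 0 (fully open) to 1 (shut). A call has 1 to 8 rows; each row is the pose to reach, as a shift and turn from the pose commanded when the call began, along the tool's axes at that moment, turning the shorter way round; what a row does not reach only later rows make up. A row lasts 1/8 s, in which the tool goes at most 62.5 mm and 10.7 degrees, less where a joint would pass 70% of its speed; a pose out of reach is approached as far as the arm can. A call with a number of a shift or a turn outside -1 to 1 is refused whole. A call with a gripper value outside its range is refused whole. The fingers move at their own pace and stop on an object; "squeeze" is the grip in N (left out, the last holds). Time passes only in rows, so rows that repeat a pose let the fingers close. It gives the time, the measured TCP pose, the force, the opening and the grip force at its end, in the units of the state.
- robot.sense(): the state, without advancing time (a new reading comes with each control period).
- robot.capture(name): name is "side" or "top" or "wrist"; returns (picture, depth): 384x512x3 uint8, red, green, blue; 384x512 float32, mm along the optical axis (not along the pixel's ray), 0 where there is no reading.
- robot.get_calibration(name): a dict with "fx", "fy", "cx", "cy" (pixels), "T" (4x4, takes a point from camera to world coordinates). Camera axes: x right, y up, looking along -z (the intrinsics and any distortion apply to the point x, -y, -z); pixel columns grow to the right and rows downward; lengths in mm; the calibration is good to about 2 mm. The wrist camera is an equidistant fisheye: a pixel r from the principal point sees the ray r / f radians off the axis. A picture is of the moment at which its call begins: read the wrist's pose just before it. get_calibration takes no time and is no camera call; for the wrist camera it gives the pose at the moment of the call.
- robot.hand_in(): hands the job in; it is judged then, once.
The state is a dict: "time_s": time; "qpos": joint angles; "joint_velocities": joint speeds; "effort": joint torques, N m; "tool_pos": TCP position; "tcp_rot": TCP orientation; "force": force on the tool from outside, world axes, zero at the start; "wrist_torque": the same for the moment, N m; "grip_width": finger opening in mm; "gripper_force": force on a finger pad.
Only numpy, scipy, OpenCV 4.12 (cv2) and the standard library are available. Lean on these libraries where they do the work, as an engineer would, in place of code of your own. Each camera call takes 0.05 s, during which the arm holds its last target. There are 200 camera calls.

### The job

Slide the banded bundle of cards along the clamp board, without ramming it, until it sits fully home against the end stop at the far end. Then turn the clamp's lever clockwise (seen from above) until you feel its torque coupling slip, and stop at once: the bundle must stay clamped, but if you keep turning past the slip the coupling locks and crushes the cards. Leave the lever where it is and do not disturb the other things on the table.

Things in the scene. Friction and masses are not known exactly. Their poses are not given: they have to be found in the camera images.
- clamp: Card clamp, fixed to the table: a wooden board 250 x 290 x 10 mm with aluminium bars on it. Origin on the table; +x points away from the robot to the end stop, +y to the side fence. The board spans x -125..125, y -162..128 mm; its near end is open. At x -35, y -112 mm stands a 116 x 62 mm housing (top 40 mm over the table) with the lever. Bundle fully home: its origin at x = 30 mm.
- end_stop (a point): Middle of the inner face of the end stop, a bar along clamp y, top 40 mm over the table, at clamp x = 105 mm; the bundle's far end must touch it.
- fence (a point): Middle of the inner face of the side fence, a bar along clamp x, top 40 mm over the table, at clamp y = 105 mm; the jaw squeezes the bundle against it.
- cards: Bundle of cards with a paper band, a stiff block 149 (x) x 106 (y) x 22 mm, about 0.4 kg, flat on the clamp board between jaw and fence, 30 to 52 mm short of the end stop and up to 3 degrees askew. Origin: centre of its underside. Too wide to grasp: push the middle of its near end face (at -74.5 mm along its x).
- jaw: Moving jaw: an aluminium bar 116 mm long along clamp x, top 35 mm over the table. A springy rubber pad on an adjusting foot stands out on its +y side, by 6 to 16 mm (set differently each time). The jaw moves along clamp +y as the lever turns clockwise and squeezes the cards against the fence. Origin: middle of the bar's +y face, 12 mm over the table.
- lever: The lever, turning about a vertical axis on the housing. Origin on the axis, 45 mm over the table; its x axis points along the lever to a round black grip, 18 mm thick, reaching from 68 to 124 mm from the axis, centre line 70 mm over the table. Pinch it from above or push its side. At the start it points to clamp -y and somewhat +x. Clockwise from above tightens.
- lever_grip (a point): Point on the centre line of the lever's grip, 97 mm from the lever's axis, 70 mm over the table.
- coupling (a point): Top of the torque coupling on the lever's axis. Turning freely the lever takes about 0.9 N m (9 N at the grip); as the cards are squeezed this rises in 0.1 rad to 1.65 N m (17 N) and it slips: the torque levels off, the jaw stands still. After 0.2 rad of slip it locks and crushes the cards. Pausing, one feels some 0.4 N m less. The slip comes after 0.6 to 1.3 rad of turn. The jaw locks itself.
- glue_stick: Bystander: standing glue stick, 26 mm in diameter, 95 mm high, beyond the clamp. Origin under its centre.
- rubber_stamp: Bystander: wooden hand stamp with a turned knob, 30 x 46 x 64 mm, left of the clamp. Origin under its centre.
- tape_kraft: Bystander: brown roll of tape lying flat, 68 x 73 x 24 mm, behind the clamp. Origin under its centre.
- eraser: Bystander: eraser in a sleeve, 22 x 55 x 12 mm, right of the clamp. Origin under its centre.
- bulldog_clip: Bystander: black fold-back clip, 32 x 48 x 13 mm, left of the clamp. Origin under its centre.
Things that resemble listed ones, but are neither listed nor needed, are in the scene too. Of the things that look like the cards, the larger one is meant.

How it is judged:
By the outcome, as a careful person would: the job done as asked, in the order asked, and still so for the second after the job is handed in, with the robot touching nothing.
It also fails if it takes over 67 s, if anything falls off the work surface, if the arm or the gripper's body presses on something with over 40 N, if the wrist force passes 120 N, or if a joint passes its speed limit or range.

## Working session

There is one attempt and no reset: what is moved stays moved. The work goes in short steps, Python scripts to look and compute and a tool call to move; the robot and the scene stay as the last step left them, time stands still between calls to the robot, and variables do not carry over. Pictures are saved under pics/ and viewed, at most 10 in all, crops included, and the job is handed in when it is done.

Besides the shell and the picture viewer there is one more tool, called after ">>>" as name(argument=value, ...) on one line, values as JSON. step_arm: Moves the arm, as the interface text tells. Shifts and turns lie within -1 to 1; 1 stands for 0.3 m of shift or 2 pi rad of turn. Its arguments: {"type":"object","properties":{"rows":{"type":"array"},"squeeze":{"type":"number"}},"required":["rows"]}

```bash
mkdir -p pics; cat > h.py <<'E'
import numpy as np, cv2
from plant import robot
def cap(n,name):
    im,d=robot.capture(n); c=robot.get_calibration(n)
    cv2.imwrite(f'pics/{name}.png',im[:,:,::-1]); np.savez(f'pics/{name}.npz',im=im,d=d,**{k:np.array(c[k]) for k in c})
    return im,d,c
def load(name):
    z=np.load(f'pics/{name}.npz'); return z['im'],z['d'],{k:z[k] for k in z.files}
def world(c,d):
    # all-pixel world coordinates from depth (pinhole)
    v,u=np.mgrid[:d.shape[0],:d.shape[1]]
    P=np.stack([(u-c['cx'])/c['fx']*d,-(v-c['cy'])/c['fy']*d,-d],-1)
    T=np.array(c['T']); return P@T[:3,:3].T+T[:3,3]
def ray(c,u,v,z):
    T=np.array(c['T']); r=T[:3,:3]@np.array([(u-c['cx'])/c['fx'],-(v-c['cy'])/c['fy'],-1]); o=T[:3,3]
    return o+r*(z-o[2])/r[2]
E
python3 - <<'E'
from h import *
s=robot.sense(); print({k:np.round(v,3).tolist() for k,v in s.items()})
for n in('top','side'):
    im,d,c=cap(n,n); print({k:np.round(v,3).tolist() for k,v in c.items()})
E
```

```text
{'time_s': 0.0, 'qpos': [1.055, 0.314, 0.045, 1.304, 0.0, 1.431], 'joint_velocities': [0.001, 0.0, -0.0, 0.0, -0.001, 0.001], 'effort': [-0.0, -48.062, 29.854, 0.019, -0.0, 0.0], 'tool_pos': [210.746, 534.377, 204.612], 'tcp_rot': [[-0.93, 0.367, -0.001], [0.367, 0.93, -0.002], [0.0, -0.002, -1.0]], 'force': [-0.027, 0.926, -0.979], 'wrist_torque': [-0.017, -0.013, 0.002], 'gripper_force': 0.0, 'grip_width': 85.252}
{'fx': 375.082, 'fy': 375.082, 'cx': 257.162, 'cy': 193.285, 'T': [[0.02, 0.983, -0.184, 485.647], [-1.0, 0.019, -0.007, 99.496], [-0.004, 0.184, 0.983, 934.752], [0.0, 0.0, 0.0, 1.0]]}
{'fx': 363.052, 'fy': 363.052, 'cx': 253.607, 'cy': 188.302, 'T': [[0.996, 0.024, -0.086, 581.478], [-0.088, 0.423, -0.902, -631.304], [0.015, 0.906, 0.423, 420.326], [0.0, 0.0, 0.0, 1.0]]}
```

View pics/top.png

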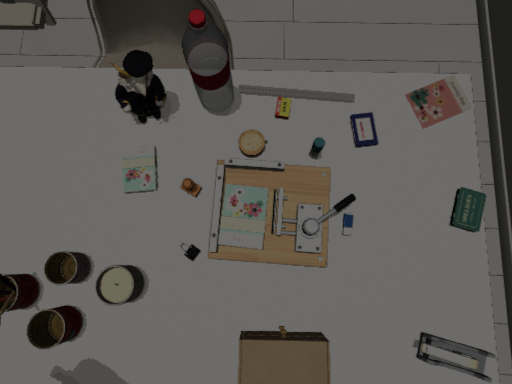

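View pics/side.png

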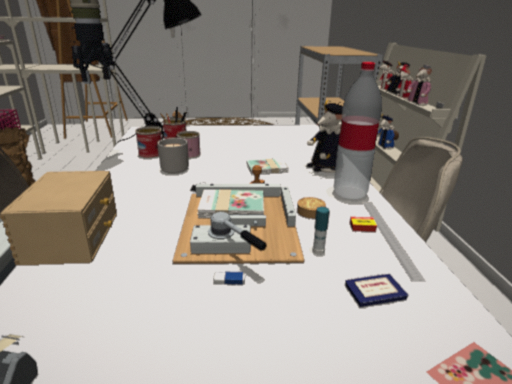

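The top view shows the clamp at about (270,213) and two card-like bundles. One lies on the board between fence and jaw at (243,216). A smaller one lies off the board at (140,173). The board one is larger and fits the description, and I'll confirm that in a crop.

```bash
python3 - <<'E'
from h import *
im,d,c=load('top')
W=world(c,d)
cr=im[145:280,195:365,::-1]; cv2.imwrite('pics/crop.png',cv2.resize(cr,None,fx=4.4,fy=4.4,interpolation=cv2.INTER_CUBIC))
# bars height mask
for (u,v) in [(243,216),(215,210),(255,163),(279,210),(309,230),(311,227),(345,203),(300,180),(140,173),(320,255),(346,224),(318,146),(191,187),(193,252),(253,142)]:
    print((u,v),np.round(W[v,u],1))
# board outline via colour mask
hsv=cv2.cvtColor(im,cv2.COLOR_RGB2HSV)
m=((hsv[...,0]<22)&(hsv[...,1]>70)&(hsv[...,2]>90)).astype(np.uint8); m[:155]=0;m[272:]=0;m[:,:205]=0;m[:,335:]=0
m=cv2.morphologyEx(m,cv2.MORPH_OPEN,np.ones((3,3)))
v,u=np.nonzero(m); P=np.array([ray(c,a,b,10)[:2] for a,b in zip(u,v)],np.float32)
r=cv2.minAreaRect(P); print('board',r)
E
```

```text
(243, 216) [598.1 139.5  31.8]
(215, 210) [610.  206.8  41.8]
(255, 163) [728.6 113.2  41.4]
(279, 210) [613.5  52.9  38.5]
(309, 230) [563.  -13.7  79.5]
(311, 227) [569.9 -18.3  79.8]
(345, 203) [626.9 -97.   79.5]
(300, 180) [694.9  -0.8  10.3]
(140, 173) [703.7 402.5  17.1]
(320, 255) [509.1 -49.3  10.3]
(346, 224) [ 585.5 -113.2   14.4]
(318, 146) [757.4 -33.5  96. ]
(191, 187) [661.7 264.2  59.2]
(193, 252) [510.  259.5  12.9]
(253, 142) [788.8 119.7  22.4]
board ((613.0722045898438, 73.05599212646484), (287.2082824707031, 248.04527282714844), 86.74507904052734)
```

View pics/crop.png

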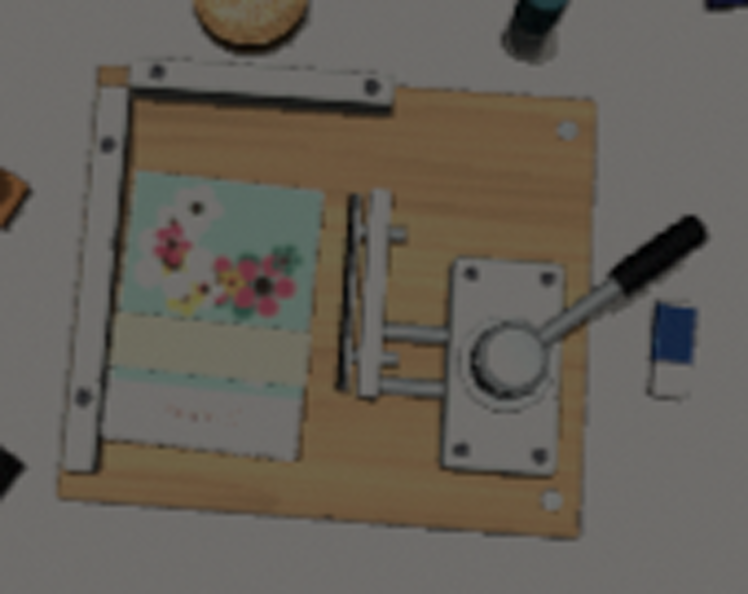

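The crop confirms it: the meant cards lie on the board between fence and jaw, with crop corners (137,172), (323,190), (297,460) and (102,440). The lever boss is at (510,357) and the grip runs about (612,290) to (703,222).

```bash
cat >> h.py <<'E'
O=np.array([614.0,90.0]); YAW=np.radians(-3.255)
R2=np.array([[np.cos(YAW),-np.sin(YAW)],[np.sin(YAW),np.cos(YAW)]])
def clamp(p): return R2.T@(np.array(p)[:2]-O)
def unclamp(p): return R2@np.array(p)+O
E
python3 - <<'E'
from h import *
im,d,c=load('top')
f=lambda p,z: ray(c,195+(p[0]+.5)/4.4-.5,145+(p[1]+.5)/4.4-.5,z)
C=[f(p,32) for p in [(137,172),(323,190),(297,460),(102,440)]]
for p in C: print('card',np.round(p[:2],1),np.round(clamp(p),1))
m=np.mean(C,0); e=(C[0]-C[3]+C[1]-C[2])[:2]; print('c',clamp(m),np.degrees(np.arctan2(e[1],e[0])))
for n,p,z in [('boss',(510,357),80),('grip0',(612,290),70),('grip1',(703,222),70),('stopin L',(132,95),40),('stopin R',(392,108),40),('fence in',(130,90),40),('fence in2',(97,470),40),('fence in nearend',(97,470),10)]:
    q=f(p,z); print(n,np.round(q[:2],1),np.round(clamp(q),1))
print(unclamp((-35,-112)))
# refine grip by mask: dark pixels at z 65..85
W=world(c,d); hs=(W[...,2]>60)&(W[...,2]<95)&(im.max(-1)<45)
hs[:180]=0;hs[240:]=0;hs[:,:320]=0;hs[:,365:]=0
P=W[hs][:,:2]; r=cv2.minAreaRect(P.astype(np.float32)); print('grip',len(P),P.mean(0),r)
E
```

```text
card [677.1 184.2] [57.7 97.6]
card [668.9  80. ] [55.4 -6.9]
card [519.5  91.8] [-94.4  -3.5]
card [528.1 197.9] [-91.9 102.8]
c [-18.30323499  47.50024772] -4.894108882157007
boss [572.8 -17.2] [ -35.1 -109.3]
grip0 [610.3 -72.6] [   5.5 -162.5]
grip1 [ 647.7 -121.6] [  45.7 -209.3]
stopin L [719.4 187.8] [ 99.7 103.6]
stopin R [714.7  42.4] [103.3 -41.8]
fence in [722.3 189. ] [102.5 105. ]
fence in2 [511.8 199. ] [-108.3  103.1]
fence in nearend [512.6 202.4] [-107.6  106.4]
[572.69711451 -19.8320156 ]
grip 167 [628.03979325 -95.4895816 ] ((628.4475708007812, -96.36018371582031), (17.104902267456055, 54.327880859375), 36.22030258178711)
```

```bash
cat >> h.py <<'E'
from scipy.spatial.transform import Rotation as Ro
def plan(xy,z,yawdeg):
    s=robot.sense(); R=np.array(s['tcp_rot']); p=np.array(s['tool_pos'])
    a=np.radians(yawdeg); x=np.array([np.cos(a),np.sin(a),0]); zz=np.array([0,0,-1.]); y=np.cross(zz,x)
    Rt=np.stack([x,y,zz],1); t=R.T@(np.array([*xy,z])-p); r=Ro.from_matrix(R.T@Rt).as_rotvec()
    print('shift',np.round(t/300,3),'turn',np.round(r/2/np.pi,4),'t',s['time_s'],'pos',np.round(p,1),'clamp',np.round(clamp(p),1),'F',np.round(s['force'],1),'Tq',np.round(s['wrist_torque'],2),'w',round(float(s['grip_width']),1))
E
python3 - <<'E'
from h import *
im,d,c=load('top'); W=world(c,d)
b=W[335:384,240:330]; print('box',b[...,2].max(), b[b[...,2]>60].min(0),b[b[...,2]>60].max(0))
for u,v in [(60,375),(68,268),(118,285),(20,290)]: print(W[v,u])
p=unclamp((-138,48)); print(p); plan(p,205,176.75)
E
```

```text
box 934.7521670621063 [245.28837213 -49.95789387  60.05910185] [485.64740929 137.53798347 934.75216706]
[2.21368324e+02 5.56763062e+02 4.77275057e-01]
[465.59712249 563.94000741   4.15255733]
[431.68510332 415.75729156  66.12205026]
[417.19750038 628.32730411  78.27140248]
[478.94806857 145.75819059]
shift [-1.307 -0.877  0.   ] turn [-0.0003 -0.0001 -0.0508] t 0.1 pos [210.8 534.4 204.7] clamp [-427.8  420.8] F [ 0.2  0.1 -0.5] Tq [-0.01  0.03  0.06] w 85.8
```

>>> step_arm(rows=[[[-0.65,-0.44,0],[0,0,-0.025],0.5],[[-0.65,-0.44,0],[0,0,-0.025],0.5],[[-0.65,-0.44,0],[0,0,-0.025],0.5],[[-0.65,-0.44,0],[0,0,-0.025],0.5],[[-0.65,-0.44,0],[0,0,-0.025],0.5]])

```text
time_s: 0.72
tool_pos: [345.4, 338.0, 205.3]
tcp_rot: [[-0.975, 0.222, -0.0], [0.222, 0.975, -0.001], [0.0, -0.001, -1.0]]
force: [0.0, 0.9, 0.0]
grip_width: 43.0
gripper_force: 0.0
```

```bash
python3 - <<'E'
from h import *
im,d,c=load('top'); W=world(c,d)
for u,v in [(250,334),(283,345),(283,375),(320,370)]: print(np.round(W[v,u]))
im,d,c=load('side'); W=world(c,d)
for u,v in [(75,180),(100,175),(30,180),(65,215),(60,255)]: print(np.round(W[v,u]))
plan(unclamp((-138,48)),205,176.75)
E
```

```text
[330. 116.  50.]
[321.  46. 114.]
[263.  45. 113.]
[274. -31. 111.]
[276.  91. 110.]
[320. 114. 111.]
[-631. 1589. -526.]
[306. -50. 105.]
[280. -48.  20.]
shift [-0.576 -0.526  0.001] turn [-0.0001 -0.     -0.0266] t 0.725 pos [345.4 338.  205.3] clamp [-282.2  232.4] F [0.  0.9 0. ] Tq [ 0.01  0.04 -0.02] w 43.0
```

>>> step_arm(rows=[[[-0.576,-0.526,0],[0,0,-0.0266],0.5],[[-0.576,-0.526,0],[0,0,-0.0266],0.5],[[-0.576,-0.526,0],[0,0,-0.0266],0.5],[[-0.576,-0.526,0.2],[0,0,-0.0266],0.5],[[-0.576,-0.526,0.4],[0,0,-0.0266],0.5],[[-0.576,-0.526,0.5],[0,0,-0.0266],0.5],[[-0.576,-0.526,0.5],[0,0,-0.0266],0.5]])

```text
time_s: 1.6
tool_pos: [474.9, 149.1, 52.3]
tcp_rot: [[-0.999, 0.051, -0.008], [0.051, 0.999, -0.001], [0.008, -0.001, -1.0]]
force: [-0.8, -0.5, 0.7]
grip_width: 42.4
gripper_force: 0.0
```

```bash
python3 - <<'E'
from h import *
plan(unclamp((-138,48)),15,176.75)
cap('wrist','wrist1'); cap('side','side1')
E
```

```text
shift [-0.015 -0.01   0.124] turn [-0.0002 -0.0013  0.0009] t 1.6 pos [474.9 149.1  52.3] clamp [-142.2   51.1] F [-0.8 -0.5  0.7] Tq [ 0.02 -0.02 -0.01] w 42.4
```

View pics/wrist1.png

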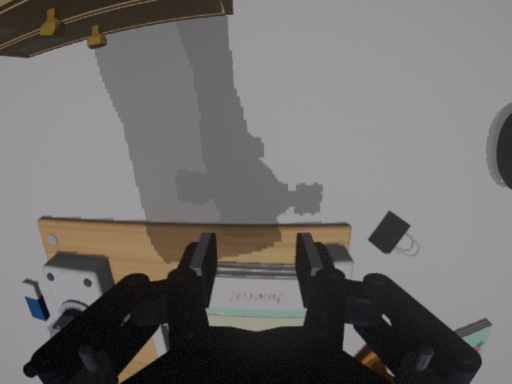

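The wrist view shows the card end centred between the fingers, with its near edge at about (205..302,270). Next I descend and approach.

>>> step_arm(rows=[[[-0.015,-0.01,0.06],[0,0,0],0.5],[[-0.015,-0.01,0.11],[0,0,0],0.5],[[-0.015,-0.01,0.124],[0,0,0],0.5],[[-0.035,-0.01,0.124],[0,0,0],0.5],[[-0.055,-0.01,0.124],[0,0,0],0.5],[[-0.075,-0.01,0.124],[0,0,0],0.5],[[-0.085,-0.01,0.124],[0,0,0],0.5],[[-0.09,-0.01,0.124],[0,0,0],0.5]])

```text
time_s: 2.7
tool_pos: [505.5, 144.6, 18.3]
tcp_rot: [[-0.999, 0.052, 0.0], [0.052, 0.999, 0.0], [-0.0, 0.0, -1.0]]
force: [0.1, -0.3, 0.3]
grip_width: 42.6
gripper_force: 0.0
```

```bash
python3 - <<'E'
from h import *
plan(unclamp((-60,48)),15,176.75)
E
```

```text
shift [-0.171 -0.002  0.011] turn [0.     0.     0.0008] t 2.7 pos [505.5 144.6  18.3] clamp [-111.4   48.3] F [ 0.1 -0.3  0.3] Tq [ 0.01  0.02 -0.03] w 42.6
```

>>> step_arm(rows=[[[-0.008,-0.001,0.008],[0,0,0.0008],0.5],[[-0.016,-0.001,0.01],[0,0,0.0008],0.5],[[-0.024,-0.001,0.01],[0,0,0.0008],0.5],[[-0.032,-0.001,0.01],[0,0,0.0008],0.5],[[-0.04,-0.001,0.01],[0,0,0.0008],0.5],[[-0.048,-0.001,0.01],[0,0,0.0008],0.5],[[-0.056,-0.001,0.01],[0,0,0.0008],0.5],[[-0.064,-0.001,0.01],[0,0,0.0008],0.5]])

```text
time_s: 3.7
tool_pos: [524.6, 143.3, 15.3]
tcp_rot: [[-0.998, 0.057, 0.0], [0.057, 0.998, 0.0], [-0.0, 0.0, -1.0]]
force: [-0.2, 0.2, -0.2]
grip_width: 42.7
gripper_force: 0.0
```

```bash
python3 - <<'E'
from h import *
plan(unclamp((-60,48)),15,176.75)
E
```

```text
shift [-0.108 -0.001  0.001] turn [0. 0. 0.] t 3.7 pos [524.6 143.3  15.3] clamp [-92.3  48.2] F [-0.2  0.2 -0.2] Tq [-0.    0.01 -0.02] w 42.7
```

>>> step_arm(rows=[[[-0.008,-0.001,0],[0,0,0],0.5],[[-0.016,-0.001,0],[0,0,0],0.5],[[-0.024,-0.001,0],[0,0,0],0.5],[[-0.032,-0.001,0],[0,0,0],0.5],[[-0.04,-0.001,0],[0,0,0],0.5],[[-0.048,-0.001,0],[0,0,0],0.5],[[-0.056,-0.001,0],[0,0,0],0.5],[[-0.064,-0.001,0],[0,0,0],0.5]])

```text
time_s: 4.7
tool_pos: [543.7, 141.9, 15.3]
tcp_rot: [[-0.998, 0.057, -0.0], [0.057, 0.998, 0.0], [0.0, 0.0, -1.0]]
force: [-1.1, -0.7, -0.8]
grip_width: 42.8
gripper_force: 0.0
```

```bash
python3 - <<'E'
from h import *
plan(unclamp((-60,48)),15,176.75)
im,d,c=cap('side','side2'); 
im2,d2,c2=cap('wrist','wrist2')
cv2.imwrite('pics/s2.png',np.vstack([cv2.resize(im[170:290,150:330,::-1],(540,360),interpolation=cv2.INTER_CUBIC),cv2.resize(im2[200:384,100:400,::-1],(540,240))]))
E
```

```text
shift [-0.044  0.     0.001] turn [ 0. -0.  0.] t 4.7 pos [543.7 141.9  15.3] clamp [-73.1  47.9] F [-1.1 -0.7 -0.8] Tq [-0.    0.05 -0.07] w 42.8
```

View pics/s2.png

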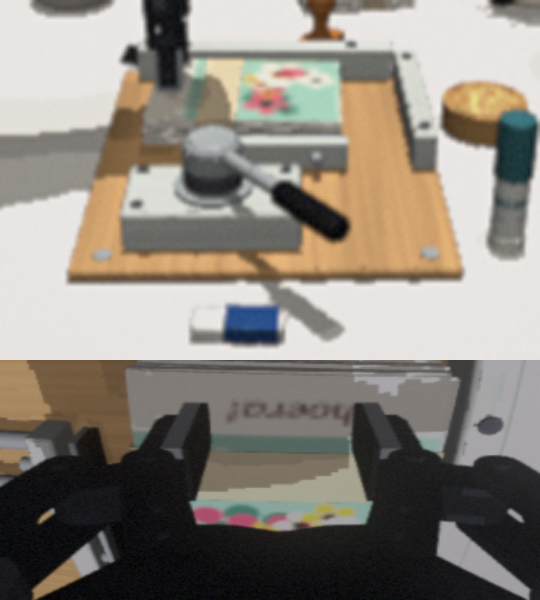

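The picture shows the fingers hanging over the card's near end, with the tip at side px (207,200), rather than behind it. I'll check the tip height from the depth.

```bash
python3 - <<'E'
from h import *
im,d,c=load('side2'); W=world(c,d)
for v in range(172,222,3): print(v,[ (np.round(W[v,u]).astype(int).tolist(),im[v,u].tolist()) for u in (203,208)])
E
```

```text
172 [([542, 77, 128], [40, 42, 44]), ([552, 75, 129], [20, 18, 25])]
175 [([541, 80, 120], [26, 26, 28]), ([552, 80, 120], [17, 19, 21])]
178 [([541, 86, 111], [41, 41, 42]), ([551, 83, 112], [17, 19, 20])]
181 [([540, 98, 98], [40, 39, 40]), ([551, 84, 104], [19, 17, 21])]
184 [([540, 89, 95], [26, 29, 31]), ([551, 89, 95], [21, 22, 24])]
187 [([539, 108, 79], [25, 27, 28]), ([550, 105, 81], [45, 47, 49])]
190 [([538, 108, 72], [36, 34, 37]), ([549, 108, 72], [42, 44, 46])]
193 [([538, 108, 65], [38, 38, 41]), ([549, 106, 65], [39, 38, 41])]
196 [([538, 109, 57], [42, 42, 42]), ([549, 109, 56], [35, 35, 36])]
199 [([537, 108, 50], [76, 78, 79]), ([548, 110, 48], [69, 71, 73])]
202 [([536, 130, 31], [140, 133, 125]), ([547, 129, 31], [124, 117, 110])]
205 [([536, 113, 32], [141, 135, 127]), ([548, 115, 31], [141, 135, 124])]
208 [([537, 100, 31], [139, 134, 124]), ([548, 100, 30], [140, 135, 126])]
211 [([537, 92, 27], [126, 123, 118]), ([548, 92, 27], [128, 124, 118])]
214 [([537, 92, 20], [122, 118, 112]), ([548, 92, 19], [126, 120, 114])]
217 [([536, 93, 12], [123, 114, 105]), ([547, 92, 12], [139, 132, 122])]
220 [([536, 83, 10], [107, 82, 55]), ([548, 83, 9], [119, 92, 61])]
```

The finger tips are really at z≈45 while the TCP reads 15, so they passed over the cards without touching. I'll back off, close the fingers and check the tip height again.

>>> step_arm(rows=[[[0.06,0,-0.05],[0,0,0],0.5],[[0.15,0,-0.05],[0,0,0],0.5],[[0.22,0,-0.05],[0,0,0],1.0],[[0.22,0,-0.05],[0,0,0],1.0],[[0.22,0,-0.05],[0,0,0],1.0],[[0.22,0,-0.05],[0,0,0],1.0]])

```text
time_s: 5.55
tool_pos: [479.0, 145.7, 30.4]
tcp_rot: [[-0.998, 0.057, 0.001], [0.057, 0.998, 0.0], [-0.001, 0.0, -1.0]]
force: [-0.3, 0.8, -0.0]
grip_width: 0.0
gripper_force: 0.0
```

```bash
python3 - <<'E'
from h import *
plan(unclamp((-138,48)),15,176.75)
im,d,c=cap('side','side3'); W=world(c,d)
s=robot.sense()['tool_pos']; print('w',robot.sense()['grip_width'])
P=np.array([*s]); T=np.array(c['T']); q=T[:3,:3].T@(P-T[:3,3]); print('tcp px',c['cx']-q[0]/q[2]*c['fx'],c['cy']+q[1]/q[2]*c['fy'])
m=(np.hypot(W[...,0]-s[0],W[...,1]-s[1])<45)&(im.max(-1)<95)&(d>0)&(W[...,2]>14)
z=W[m]; i=np.argsort(z[:,2])[:12]; print(np.round(z[i]))
cv2.imwrite('pics/s3.png',cv2.resize(im[120:270,120:320,::-1],None,fx=3,fy=3,interpolation=cv2.INTER_CUBIC))
E
```

```text
shift [0.    0.    0.051] turn [ 0.      0.0002 -0.    ] t 5.55 pos [479.  145.7  30.4] clamp [-138.    47.9] F [-0.3  0.8 -0. ] Tq [ 0.03  0.01 -0.04] w 0.0
w -0.11023019623176446
tcp px 178.97297372781145 199.7932161304853
[[481. 142.  58.]
 [479. 141.  58.]
 [484. 140.  59.]
 [475. 139.  59.]
 [477. 137.  60.]
 [486. 137.  62.]
 [478. 136.  63.]
 [488. 141.  63.]
 [482. 135.  63.]
 [473. 135.  64.]
 [486. 139.  64.]
 [480. 134.  64.]]
```

View pics/s3.png

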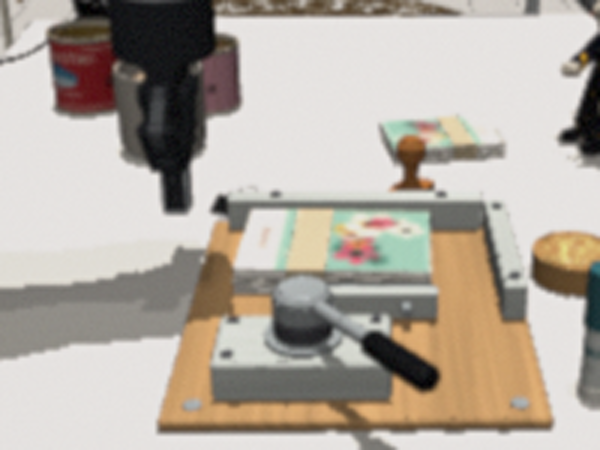

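Side view: the shut tip at crop (175,210) is at z≈57 while the TCP reads 30. So the reported z is about 27 mm lower than the real tip height, and xy agrees. I'll allow for that, descend in front of the board, and check the tip height before pushing.

>>> step_arm(rows=[[[0,0,0.05],[0,0,0],0.5],[[0,0,0.09],[0,0,0],0.5],[[0,0,0.12],[0,0,0],0.5],[[0,0,0.135],[0,0,0],0.5],[[0,0,0.14],[0,0,0],0.5],[[0,0,0.14],[0,0,0],0.5]])

```text
time_s: 6.35
tool_pos: [477.9, 145.8, -11.6]
tcp_rot: [[-0.998, 0.057, 0.0], [0.057, 0.998, 0.0], [-0.0, 0.0, -1.0]]
force: [0.1, -0.5, -0.2]
grip_width: 42.5
gripper_force: 0.0
```

```bash
cat >> h.py <<'E'
def tip(name,r=45,zmin=5):
    im,d,c=cap('side',name); W=world(c,d); s=robot.sense()['tool_pos']
    m=(np.hypot(W[...,0]-s[0],W[...,1]-s[1])<r)&(im.max(-1)<95)&(d>0)&(W[...,2]>zmin)
    z=W[m]; i=np.argsort(z[:,2])[:10]; print('tip',np.round(z[i]).astype(int).tolist()); return im
E
python3 - <<'E'
from h import *
plan(unclamp((-60,48)),-12,176.75); tip('side4')
E
```

```text
shift [-0.264  0.     0.001] turn [0.     0.0001 0.    ] t 6.35 pos [477.9 145.8 -11.6] clamp [-139.1   47.9] F [ 0.1 -0.5 -0.2] Tq [0.04 0.   0.01] w 42.5
tip [[485, 168, 16], [488, 166, 17], [476, 118, 18], [481, 118, 18], [471, 118, 18], [483, 117, 18], [474, 118, 18], [488, 167, 19], [485, 167, 19], [486, 168, 21]]
```

>>> step_arm(rows=[[[-0.03,0,0],[0,0,0],0.5],[[-0.06,0,0],[0,0,0],0.5],[[-0.08,0,0],[0,0,0],0.5],[[-0.09,0,0],[0,0,0],0.5],[[-0.098,0,0],[0,0,0],0.5],[[-0.106,0,0],[0,0,0],0.5],[[-0.114,0,0],[0,0,0],0.5],[[-0.122,0,0],[0,0,0],0.5]])

```text
time_s: 7.4
tool_pos: [514.3, 143.7, -11.7]
tcp_rot: [[-0.998, 0.057, -0.0], [0.057, 0.998, 0.0], [0.0, 0.0, -1.0]]
force: [-0.2, 0.7, -0.4]
grip_width: 42.8
gripper_force: 0.0
```

```bash
python3 - <<'E'
from h import *
plan(unclamp((-60,48)),-12,176.75)
E
```

```text
shift [-0.142  0.     0.001] turn [ 0. -0.  0.] t 7.4 pos [514.3 143.7 -11.7] clamp [-102.6   47.9] F [-0.2  0.7 -0.4] Tq [0.04 0.02 0.05] w 42.8
```

>>> step_arm(rows=[[[-0.008,0,0],[0,0,0],0.5],[[-0.016,0,0],[0,0,0],0.5],[[-0.024,0,0],[0,0,0],0.5],[[-0.032,0,0],[0,0,0],0.5],[[-0.04,0,0],[0,0,0],0.5],[[-0.048,0,0],[0,0,0],0.5],[[-0.056,0,0],[0,0,0],0.5],[[-0.064,0,0],[0,0,0],0.5]])

```text
time_s: 8.4
tool_pos: [531.0, 142.5, -12.1]
tcp_rot: [[-0.998, 0.056, -0.004], [0.056, 0.998, -0.0], [0.004, -0.0, -1.0]]
force: [-5.9, 0.5, 2.6]
grip_width: 42.4
gripper_force: 2.7
```

```bash
python3 - <<'E'
from h import *
plan(unclamp((-60,48)),-12,176.75); im=tip('side5')
E
```

```text
shift [-0.086  0.001 -0.001] turn [-0.     -0.0007  0.0001] t 8.4 pos [531.  142.5 -12.1] clamp [-85.8  47.7] F [-5.9  0.5  2.6] Tq [-0.    0.99 -0.01] w 42.4
tip [[541, 163, 16], [538, 117, 17], [533, 117, 17], [541, 166, 18], [536, 115, 18], [526, 115, 18], [529, 115, 18], [524, 115, 18], [531, 114, 18], [538, 115, 20]]
```

>>> step_arm(rows=[[[-0.008,0,0],[0,0,0],0.5],[[-0.016,0,0],[0,0,0],0.5],[[-0.024,0,0],[0,0,0],0.5],[[-0.032,0,0],[0,0,0],0.5],[[-0.04,0,0],[0,0,0],0.5],[[-0.048,0,0],[0,0,0],0.5],[[-0.056,0,0],[0,0,0],0.5],[[-0.064,0,0],[0,0,0],0.5]])

```text
time_s: 9.45
tool_pos: [552.8, 141.4, -11.7]
tcp_rot: [[-0.998, 0.057, 0.0], [0.057, 0.998, 0.0], [-0.0, 0.0, -1.0]]
force: [-1.5, -0.4, -2.2]
grip_width: 42.8
gripper_force: 1.0
```

```bash
python3 - <<'E'
from h import *
plan(unclamp((-60,48)),-12,176.75)
cap('top','top6'); im=tip('side6')
E
```

```text
shift [-0.014  0.     0.001] turn [0. 0. 0.] t 9.45 pos [552.8 141.4 -11.7] clamp [-64.1  47.9] F [-1.5 -0.4 -2.2] Tq [0.03 0.4  0.  ] w 42.8
tip [[547, 115, 17], [545, 115, 17], [549, 115, 17], [559, 114, 18], [552, 114, 18], [554, 113, 18], [556, 113, 18], [545, 118, 19], [561, 114, 20], [565, 164, 21]]
```

>>> step_arm(rows=[[[-0.005,0,0],[0,0,0],0.5],[[-0.01,0,0],[0,0,0],0.5],[[-0.015,0,0],[0,0,0],0.5],[[-0.02,0,0],[0,0,0],0.5],[[-0.024,0,0],[0,0,0],0.5]])

```text
time_s: 10.18
tool_pos: [559.6, 141.1, -11.6]
tcp_rot: [[-0.998, 0.056, -0.0], [0.056, 0.998, 0.0], [0.0, 0.0, -1.0]]
force: [-4.1, -0.1, 3.7]
grip_width: 42.7
gripper_force: 2.7
```

```bash
python3 - <<'E'
from h import *
plan(unclamp((-55.5,48)),-12,176.75)
E
```

```text
shift [-0.006  0.     0.001] turn [ 0.     -0.0001  0.    ] t 10.175 pos [559.6 141.1 -11.6] clamp [-57.2  47.9] F [-4.1 -0.1  3.7] Tq [ 0.05  1.05 -0.04] w 42.7
```

>>> step_arm(rows=[[[-0.004,0,0],[0,0,0],0.5],[[-0.008,0,0],[0,0,0],0.5],[[-0.012,0,0],[0,0,0],0.5]])

```text
time_s: 10.55
tool_pos: [563.1, 140.9, -11.6]
tcp_rot: [[-0.998, 0.056, -0.0], [0.056, 0.998, 0.0], [0.0, 0.0, -1.0]]
force: [-5.1, 1.5, 3.4]
grip_width: 43.2
gripper_force: 2.7
```

```bash
python3 - <<'E'
from h import *
plan(unclamp((-55.5,48)),-12,176.75)
E
```

```text
shift [0.006 0.    0.001] turn [ 0.     -0.0001  0.    ] t 10.55 pos [563.1 140.9 -11.6] clamp [-53.7  47.9] F [-5.1  1.5  3.4] Tq [ 0.06  1.03 -0.02] w 43.2
```

>>> step_arm(rows=[[[-0.003,0,0],[0,0,0],0.5],[[-0.006,0,0],[0,0,0],0.5],[[-0.009,0,0],[0,0,0],0.5]])

```text
time_s: 10.92
tool_pos: [563.7, 140.9, -11.6]
tcp_rot: [[-0.998, 0.056, -0.004], [0.056, 0.998, 0.0], [0.004, 0.0, -1.0]]
force: [-11.6, 1.0, 10.8]
grip_width: 42.5
gripper_force: 6.0
```

```bash
python3 - <<'E'
from h import *
plan(unclamp((-50,48)),-12,176.75); im=tip('side7')
im,d,c=cap('top','top7'); cv2.imwrite('pics/t7.png',cv2.resize(im[145:280,195:365,::-1],None,fx=4.4,fy=4.4,interpolation=cv2.INTER_CUBIC))
E
```

```text
shift [-0.01   0.     0.001] turn [ 0.     -0.0006  0.0001] t 10.925 pos [563.7 140.9 -11.6] clamp [-53.1  48. ] F [-11.6   1.   10.8] Tq [0.18 2.25 0.01] w 42.5
tip [[563, 116, 16], [561, 115, 17], [556, 116, 17], [568, 114, 17], [559, 114, 18], [570, 113, 18], [566, 112, 18], [554, 118, 18], [575, 162, 19], [575, 164, 21]]
```

View pics/t7.png

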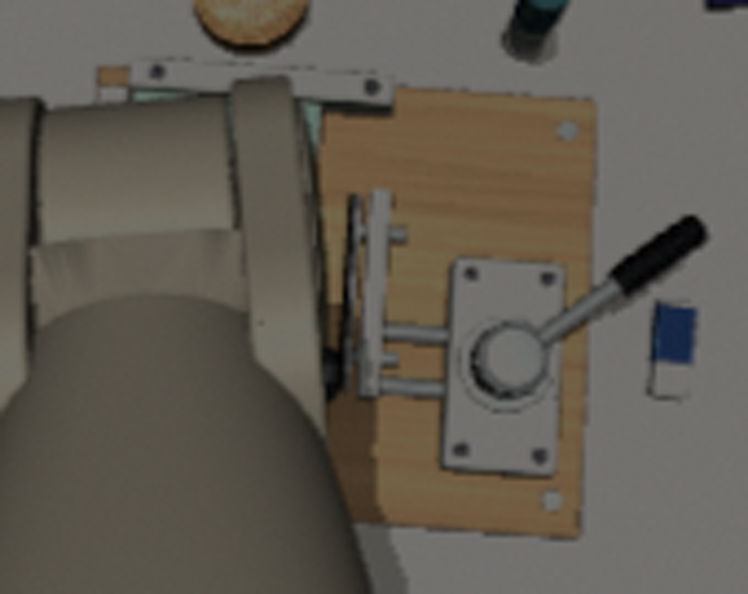

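The top view shows the cards' far edge at the end stop, crop (130..320,95), with no gap. The push force rose as the motion stalled. One more gentle nudge to seat it, then I back off.

>>> step_arm(rows=[[[-0.003,0,0],[0,0,0],0.5],[[-0.005,0,0],[0,0,0],0.5],[[-0.005,0,0],[0,0,0],0.5]])

```text
time_s: 11.4
tool_pos: [563.6, 140.9, -11.7]
tcp_rot: [[-0.998, 0.056, -0.006], [0.056, 0.998, 0.0], [0.006, -0.0, -1.0]]
force: [-13.6, 1.4, 11.2]
grip_width: 42.7
gripper_force: 7.0
```

>>> step_arm(rows=[[[0.02,0,0],[0,0,0],0.5],[[0.05,0,0],[0,0,0],0.5],[[0.1,0,0],[0,0,0],0.5],[[0.17,0,-0.1],[0,0,0],0.2],[[0.17,0,-0.3],[0,0,0],0.0],[[0.17,0,-0.45],[0,0,0],0.0],[[0.17,0,-0.55],[0,0,0],0.0]])

```text
time_s: 12.28
tool_pos: [518.3, 143.6, 156.3]
tcp_rot: [[-0.998, 0.057, 0.005], [0.057, 0.998, 0.001], [-0.005, 0.001, -1.0]]
force: [0.2, -0.7, -0.1]
grip_width: 85.0
gripper_force: 0.0
```

```bash
python3 - <<'E'
from h import *
ax=np.array([572.7,-18.6]); th=-54.5; g=ax+97*np.array([np.cos(np.radians(th)),np.sin(np.radians(th))]); print(g)
plan(g,150,180+th)
im,d,c=cap('side','side8')
hsv=cv2.cvtColor(im,cv2.COLOR_RGB2HSV)
cv2.imwrite('pics/s8.png',cv2.resize(im[170:290,160:340,::-1],None,fx=4.4,fy=4.4,interpolation=cv2.INTER_CUBIC))
E
```

```text
[629.0281867  -97.56920528]
shift [-0.414 -0.782  0.023] turn [0.0005 0.0007 0.1424] t 12.275 pos [518.3 143.6 156.3] clamp [-98.6  48.1] F [ 0.2 -0.7 -0.1] Tq [ 0.01 -0.03 -0.02] w 85.0
```

View pics/s8.png

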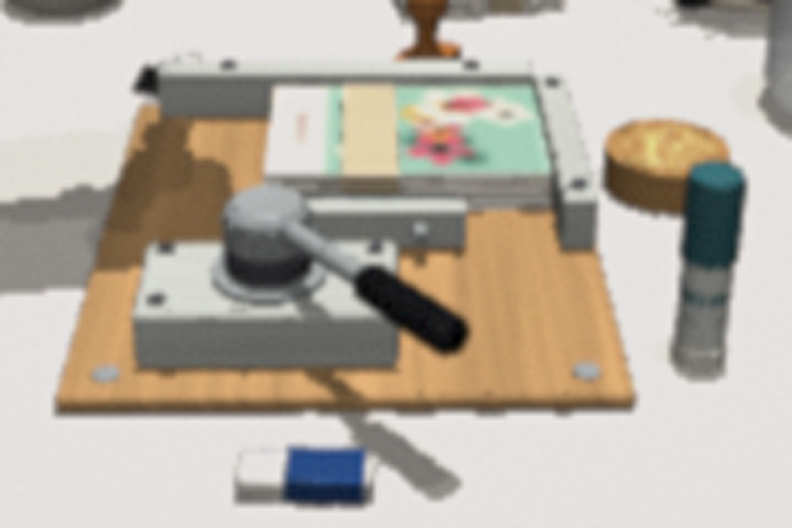

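Side view: the cards sit flush against the end stop, crop (545,90)–(555,200), and the lever grip is at (360..465,270..350). Now I go to the lever.

>>> step_arm(rows=[[[-0.414,-0.782,0.0],[0,0,0.1424],0.0],[[-0.414,-0.782,0.0],[0,0,0.1424],0.0],[[-0.414,-0.782,0.0],[0,0,0.1424],0.0],[[-0.414,-0.782,0.0],[0,0,0.1424],0.0],[[-0.414,-0.782,0.0],[0,0,0.1424],0.0],[[-0.414,-0.782,0.0],[0,0,0.1424],0.0],[[-0.414,-0.782,0.1],[0,0,0.1424],0.0],[[-0.414,-0.782,0.1],[0,0,0.1424],0.0]])

```text
time_s: 13.32
tool_pos: [625.2, -96.0, 121.1]
tcp_rot: [[-0.583, 0.812, -0.004], [0.812, 0.583, 0.002], [0.004, -0.003, -1.0]]
force: [0.5, 0.3, 0.6]
grip_width: 85.6
gripper_force: 0.0
```

```bash
python3 - <<'E'
from h import *
ax=np.array([572.7,-18.6]); th=-54.5; g=ax+97*np.array([np.cos(np.radians(th)),np.sin(np.radians(th))])
plan(g,22,180+th); print(robot.sense()['qpos'])
im,d,c=cap('wrist','w9'); cv2.imwrite('pics/w9.png',im[:,:,::-1])
E
```

```text
shift [-0.013  0.008  0.33 ] turn [-0.0004 -0.0006  0.0005] t 13.325 pos [625.2 -96.  121.1] clamp [  21.7 -185.1] F [0.5 0.3 0.6] Tq [-0.02 -0.   -0.04] w 85.6
[-2.79313323e-01  4.62138283e-01  5.85214235e-02  1.17192163e+00
  2.19857572e-04  6.68511795e-01]
```

View pics/w9.png

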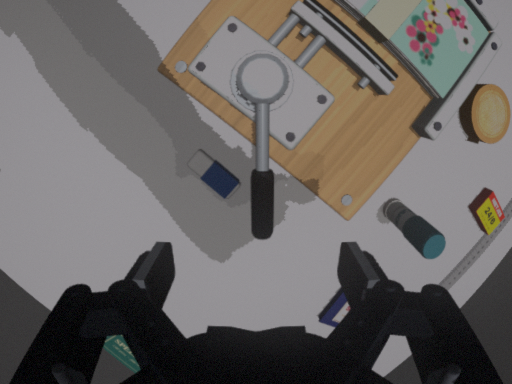

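The wrist view shows the lever upright at col ~262, centred between the open fingers (165, 345). I descend and grip.

>>> step_arm(rows=[[[-0.013,0.008,0.15],[0,0,0],0.0],[[-0.013,0.008,0.28],[0,0,0],0.0],[[-0.013,0.008,0.33],[0,0,0],0.0],[[-0.013,0.008,0.33],[0,0,0],0.0]], squeeze=40)

```text
time_s: 13.88
tool_pos: [631.3, -99.0, 24.5]
tcp_rot: [[-0.582, 0.814, -0.001], [0.814, 0.582, 0.0], [0.001, -0.0, -1.0]]
force: [0.1, -0.1, -0.6]
grip_width: 85.4
gripper_force: 0.0
```

```bash
python3 - <<'E'
from h import *
ax=np.array([572.7,-18.6]); th=-54.5; g=ax+97*np.array([np.cos(np.radians(th)),np.sin(np.radians(th))])
plan(g,22,180+th); im=tip('side10',70,40)
cv2.imwrite('pics/s10.png',cv2.resize(im[150:310,170:350,::-1],None,fx=3.7,fy=3.7,interpolation=cv2.INTER_CUBIC))
E
```

```text
shift [ 0.008 -0.003  0.008] turn [-0.0001 -0.0001  0.0002] t 13.875 pos [631.3 -99.   24.5] clamp [  28.  -187.7] F [ 0.1 -0.1 -0.6] Tq [ 0.05 -0.01 -0.02] w 85.4
tip [[592, -126, 63], [622, -95, 65], [665, -69, 65], [596, -133, 65], [672, -80, 65], [669, -77, 66], [595, -130, 66], [670, -80, 66], [648, -120, 66], [666, -73, 66]]
```

View pics/s10.png

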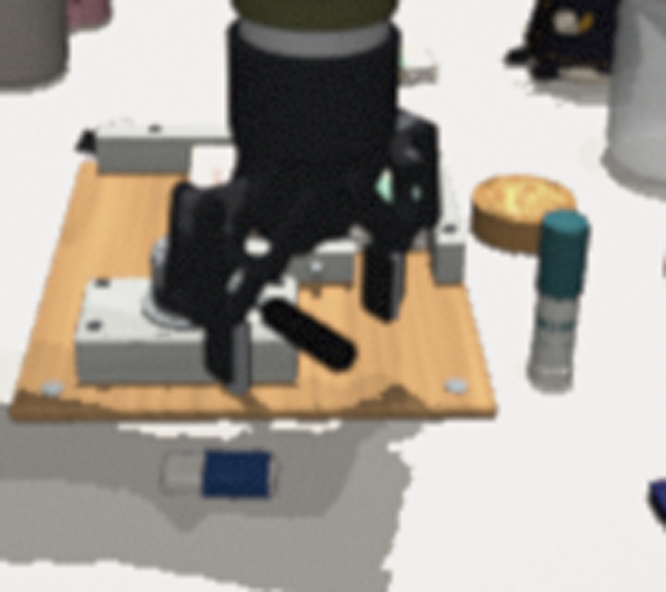

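Side view: the open fingers straddle the grip at crop (310,335) and clear the housing and eraser. Now I close.

>>> step_arm(rows=[[[0.008,-0.003,0.018],[0,0,0],0.0],[[0.008,-0.003,0.018],[0,0,0],0.5],[[0.008,-0.003,0.018],[0,0,0],1.0],[[0.008,-0.003,0.018],[0,0,0],1.0],[[0.008,-0.003,0.018],[0,0,0],1.0],[[0.008,-0.003,0.018],[0,0,0],1.0]], squeeze=40)

```text
time_s: 14.68
tool_pos: [630.6, -97.7, 19.4]
tcp_rot: [[-0.581, 0.814, 0.002], [0.814, 0.581, 0.001], [-0.001, 0.002, -1.0]]
force: [3.8, 2.2, 1.3]
grip_width: 17.3
gripper_force: 38.9
```

```bash
cat >> h.py <<'E'
AX=np.array([572.7,-18.9])
def lev():
    s=robot.sense(); p=np.array(s['tool_pos'])[:2]; F=np.array(s['force']); M=np.array(s['wrist_torque']); R=np.array(s['tcp_rot'])
    r=(p-AX); rr=np.hypot(*r); th=np.degrees(np.arctan2(r[1],r[0])); t=np.array([-r[1],r[0]])/rr
    print('t',round(s['time_s'],2),'th',round(th,2),'toolyaw-180',round(np.degrees(np.arctan2(R[1,0],R[0,0]))-180,2),'r',round(rr,1),'Ft',round(F[:2]@t,2),'Fr',round(F[:2]@r/rr,2),'Fz',round(F[2],1),'torque',round((F[:2]@t)*rr/1e3,3),'M',np.round(M,2),'w',round(s['grip_width'],1),'gf',round(s['gripper_force'],1))
E
python3 - <<'E'
from h import *
lev()
for deg in (3,5,8,10,16,24,32,34): a=np.radians(deg); print(deg,np.round([97*(1-np.cos(a))/300,-97*np.sin(a)/300,deg/360],4))
E
```

```text
t 14.68 th -53.72 toolyaw-180 -54.49 r 97.8 Ft 4.35 Fr 0.5 Fz 1.3 torque 0.426 M [ 0.49 -0.6  -0.07] w 17.3 gf 38.9
3 [ 0.0004 -0.0169  0.0083]
5 [ 0.0012 -0.0282  0.0139]
8 [ 0.0031 -0.045   0.0222]
10 [ 0.0049 -0.0561  0.0278]
16 [ 0.0125 -0.0891  0.0444]
24 [ 0.028  -0.1315  0.0667]
32 [ 0.0491 -0.1713  0.0889]
34 [ 0.0553 -0.1808  0.0944]
```

>>> step_arm(rows=[[[0.0004,-0.0169,0],[0,0,0.0083],1.0],[[0.0018,-0.034,0],[0,0,0.0167],1.0],[[0.004,-0.05,0],[0,0,0.025],1.0],[[0.007,-0.0672,0],[0,0,0.0333],1.0],[[0.011,-0.0837,0],[0,0,0.0417],1.0],[[0.0158,-0.1,0],[0,0,0.05],1.0],[[0.0215,-0.1159,0],[0,0,0.0583],1.0],[[0.028,-0.1315,0],[0,0,0.0667],1.0]])

```text
time_s: 15.68
tool_pos: [594.7, -113.3, 19.5]
tcp_rot: [[-0.199, 0.98, 0.004], [0.98, 0.199, 0.002], [0.001, 0.005, -1.0]]
force: [6.2, 4.8, -2.2]
grip_width: 16.8
gripper_force: 39.0
```

```bash
python3 -c "
from h import *
lev()"
```

```text
t 15.68 th -76.91 toolyaw-180 -78.52 r 96.9 Ft 7.16 Fr -3.3 Fz -2.2 torque 0.694 M [ 0.85 -1.11  0.15] w 16.8 gf 39.0
```

>>> step_arm(rows=[[[0.0001,-0.0075,0],[0,0,0.0037],1.0],[[0.0004,-0.015,0],[0,0,0.0074],1.0],[[0.0008,-0.0226,0],[0,0,0.0111],1.0]])

```text
time_s: 16.05
tool_pos: [588.1, -114.4, 19.5]
tcp_rot: [[-0.131, 0.991, 0.004], [0.991, 0.131, 0.002], [0.001, 0.005, -1.0]]
force: [6.6, 4.4, -1.3]
grip_width: 16.8
gripper_force: 39.0
```

```bash
python3 -c "
from h import *
lev()"
```

```text
t 16.05 th -80.86 toolyaw-180 -82.46 r 96.7 Ft 7.17 Fr -3.34 Fz -1.3 torque 0.694 M [ 0.82 -1.16  0.24] w 16.8 gf 39.0
```

>>> step_arm(rows=[[[0.0001,-0.0075,0],[0,0,0.0037],1.0],[[0.0004,-0.015,0],[0,0,0.0074],1.0],[[0.0008,-0.0226,0],[0,0,0.0111],1.0]])

```text
time_s: 16.42
tool_pos: [581.4, -115.1, 19.5]
tcp_rot: [[-0.062, 0.998, 0.005], [0.998, 0.062, 0.001], [0.001, 0.005, -1.0]]
force: [7.5, 4.6, -0.6]
grip_width: 16.6
gripper_force: 39.0
```

```bash
python3 -c "
from h import *
lev()"
```

```text
t 16.43 th -84.83 toolyaw-180 -86.46 r 96.6 Ft 7.93 Fr -3.88 Fz -0.6 torque 0.765 M [ 0.82 -1.26  0.21] w 16.6 gf 39.0
```

>>> step_arm(rows=[[[0.0001,-0.0075,0],[0,0,0.0037],1.0],[[0.0004,-0.015,0],[0,0,0.0074],1.0],[[0.0008,-0.0226,0],[0,0,0.0111],1.0]])

```text
time_s: 16.8
tool_pos: [574.7, -115.3, 19.5]
tcp_rot: [[0.008, 1.0, 0.005], [1.0, -0.008, 0.001], [0.002, 0.005, -1.0]]
force: [6.6, 5.1, -2.1]
grip_width: 16.6
gripper_force: 39.0
```

```bash
python3 -c "
from h import *
lev()"
```

```text
t 16.8 th -88.81 toolyaw-180 -90.45 r 96.4 Ft 6.7 Fr -4.95 Fz -2.1 torque 0.646 M [ 0.8  -1.27  0.21] w 16.6 gf 39.0
```

>>> step_arm(rows=[[[0.001,-0.0075,0],[0,0,0.0037],1.0],[[0.002,-0.015,0],[0,0,0.0074],1.0],[[0.003,-0.0226,0],[0,0,0.0111],1.0]])

```text
time_s: 17.18
tool_pos: [568.3, -115.0, 19.6]
tcp_rot: [[0.078, 0.997, 0.005], [0.997, -0.078, 0.0], [0.001, 0.005, -1.0]]
force: [7.3, 1.7, -2.8]
grip_width: 17.2
gripper_force: 39.2
```

```bash
python3 -c "
from h import *
lev()"
```

```text
t 17.18 th -92.62 toolyaw-180 -94.46 r 96.2 Ft 7.25 Fr -2.06 Fz -2.8 torque 0.697 M [ 0.42 -1.33  0.37] w 17.2 gf 39.2
```

>>> step_arm(rows=[[[0.0001,-0.0075,0],[0,0,0.0037],1.0],[[0.0005,-0.015,0],[0,0,0.0074],1.0],[[0.001,-0.0226,0],[0,0,0.0111],1.0]])

```text
time_s: 17.55
tool_pos: [562.2, -114.4, 19.7]
tcp_rot: [[0.147, 0.989, 0.006], [0.989, -0.147, -0.0], [0.001, 0.006, -1.0]]
force: [8.5, 1.8, -3.0]
grip_width: 16.8
gripper_force: 39.7
```

```bash
python3 -c "
from h import *
lev()"
```

```text
t 17.55 th -96.26 toolyaw-180 -98.43 r 96.1 Ft 8.28 Fr -2.72 Fz -3.0 torque 0.795 M [ 0.38 -1.68  0.48] w 16.8 gf 39.7
```

Torque is starting to rise, so I use smaller steps.

>>> step_arm(rows=[[[0.0001,-0.0056,0],[0,0,0.0028],1.0],[[0.0003,-0.0113,0],[0,0,0.0056],1.0]])

```text
time_s: 17.8
tool_pos: [559.4, -114.0, 19.8]
tcp_rot: [[0.181, 0.983, 0.007], [0.983, -0.181, -0.0], [0.001, 0.007, -1.0]]
force: [10.7, 1.9, -2.1]
grip_width: 16.8
gripper_force: 40.3
```

```bash
python3 -c "
from h import *
lev()"
```

```text
t 17.8 th -97.96 toolyaw-180 -100.43 r 96.0 Ft 10.32 Fr -3.32 Fz -2.1 torque 0.991 M [ 0.37 -1.83  0.63] w 16.8 gf 40.3
```

>>> step_arm(rows=[[[0.0001,-0.0042,0],[0,0,0.0021],1.0],[[0.0002,-0.0085,0],[0,0,0.0042],1.0]])

```text
time_s: 18.05
tool_pos: [557.3, -113.6, 19.9]
tcp_rot: [[0.207, 0.978, 0.008], [0.978, -0.207, -0.001], [0.001, 0.008, -1.0]]
force: [10.3, 1.9, -4.4]
grip_width: 16.6
gripper_force: 40.8
```

```bash
python3 -c "
from h import *
lev()"
```

```text
t 18.05 th -99.23 toolyaw-180 -101.92 r 95.9 Ft 9.88 Fr -3.49 Fz -4.4 torque 0.948 M [ 0.28 -1.91  0.69] w 16.6 gf 40.8
```

>>> step_arm(rows=[[[0.0001,-0.0042,0],[0,0,0.0021],1.0],[[0.0002,-0.0085,0],[0,0,0.0042],1.0]])

```text
time_s: 18.3
tool_pos: [554.8, -113.1, 19.9]
tcp_rot: [[0.232, 0.973, 0.008], [0.973, -0.232, -0.001], [0.001, 0.008, -1.0]]
force: [11.7, 1.8, -3.4]
grip_width: 16.8
gripper_force: 40.9
```

```bash
python3 -c "
from h import *
lev()"
```

```text
t 18.3 th -100.75 toolyaw-180 -103.43 r 95.9 Ft 11.18 Fr -3.91 Fz -3.4 torque 1.072 M [ 0.19 -1.96  0.64] w 16.8 gf 40.9
```

>>> step_arm(rows=[[[0.0001,-0.0042,0],[0,0,0.0021],1.0],[[0.0002,-0.0085,0],[0,0,0.0042],1.0]])

```text
time_s: 18.55
tool_pos: [552.4, -112.5, 19.9]
tcp_rot: [[0.258, 0.966, 0.008], [0.966, -0.258, -0.001], [0.001, 0.008, -1.0]]
force: [10.4, 1.3, -3.8]
grip_width: 16.7
gripper_force: 40.9
```

```bash
python3 -c "
from h import *
lev()"
```

```text
t 18.55 th -102.25 toolyaw-180 -104.95 r 95.8 Ft 9.9 Fr -3.51 Fz -3.8 torque 0.948 M [ 0.18 -1.88  0.66] w 16.7 gf 40.9
```

Torque has levelled: the tool–lever lag, grip force and moment are all constant over the last steps. That is the slip, about 3° in, so I stop turning, relieve the stress slightly, release and rise.

>>> step_arm(rows=[[[0,0.003,0],[0,0,-0.001],1.0],[[0,0.003,0],[0,0,-0.001],0.6],[[0,0.003,0],[0,0,-0.001],0.2],[[0,0.003,0],[0,0,-0.001],0.0],[[0,0.003,0],[0,0,-0.001],0.0],[[0,0.003,-0.15],[0,0,-0.001],0.0],[[0,0.003,-0.35],[0,0,-0.001],0.0],[[0,0.003,-0.5],[0,0,-0.001],0.0]])

```text
time_s: 19.55
tool_pos: [549.1, -112.4, 171.4]
tcp_rot: [[0.254, 0.967, 0.002], [0.967, -0.254, -0.001], [-0.0, 0.002, -1.0]]
force: [0.3, -0.2, -0.0]
grip_width: 85.2
gripper_force: 0.0
```

```bash
python3 - <<'E'
from h import *
lev()
im,d,c=cap('side','side20'); W=world(c,d)
# cards far edge vs stop, near edge: white/teal top pixels at z 28..35 within board
m=(d>0)&(W[...,2]>28)&(W[...,2]<34); C=(W[...,:2]-O)@R2
m&=(C[...,0]>-70)&(C[...,0]<104)&(C[...,1]>0)&(C[...,1]<104)
P=C[m]; print(len(P),P.min(0),P.max(0)); print(cv2.minAreaRect(P.astype(np.float32)))
j=(d>0)&(W[...,2]>33)&(W[...,2]<37)&(C[...,0]>-90)&(C[...,0]<20)&(C[...,1]<20)&(C[...,1]>-60); print('jaw y max',np.percentile(C[j][:,1],[5,50,95]) if j.any() else None)
g=(d>0)&(W[...,2]>60)&(W[...,2]<85)&(im.max(-1)<60)&(C[...,1]<-150); print('grip',W[g].mean(0) if g.any() else None)
if g.any():
    q=W[g].mean(0)[:2]-AX; print(np.degrees(np.arctan2(q[1],q[0])))
E
```

```text
t 19.55 th -104.18 toolyaw-180 -104.7 r 96.4 Ft 0.4 Fr 0.14 Fz -0.0 torque 0.038 M [-0.07 -0.07  0.03] w 85.2 gf 0.0
1211 [-61.96363541   0.1665072 ] [103.88141073 103.93230089]
((20.968189239501953, 52.05580139160156), (165.7970428466797, 103.77947235107422), 0.03719829022884369)
jaw y max [-20.18513113 -14.27408354  -8.50420342]
grip [ 553.68928177 -120.51595545   74.96722593]
-100.59662734724834
```

```bash
python3 - <<'E'
from h import *
im,d,c=load('side20'); W=world(c,d); C=(W[...,:2]-O)@R2
m=(d>0)&(W[...,2]>27)&(W[...,2]<35)&(C[...,0]>-70)&(C[...,0]<110)
for lo in (15,40,65):
    k=m&(C[...,1]>lo)&(C[...,1]<lo+20); x=C[k][:,0]; print(lo,np.histogram(x,np.arange(-66,112,6))[0])
    print(np.round(np.sort(x)[[0,3,6,10,-10,-5,-1]],1))
k=(d>0)&(W[...,2]>27)&(W[...,2]<35)&(C[...,0]>0)&(C[...,0]<60)&(C[...,1]>-20); print(np.histogram(C[k][:,1],np.arange(-20,112,4))[0])
E
```

```text
15 [ 0  0  0  0  9  9 12 10 13 10 11 12  7 11  7 12 11 11 12  8 11 10  8 10
  8 11 10 10 10]
[-40.3 -38.5 -37.8 -35.4 103.9 106.5 108.2]
40 [ 0  0  0  0  6  9 11  9  9 10  6 10  7 11  8 12  6 10  9 10  8 12  8 10
  7 12 10 11  8]
[-39.6 -37.1 -34.8 -32.6 101.7 105.8 108. ]
65 [ 0  0  0  0  7 11  8 11  8 11  8 12  8 11  9 10  8  8 11  8 12  8 10  9
 10  9  9  9 10]
[-40.8 -38.3 -36.1 -33.7 103.3 106.2 108.3]
[61 17 27  1  8 25 23 21 26 21 18 18 21 23 20 19 18 19 24 11 18 23 17 18
 18 19 14 12 23 12 17 34]
```

```bash
python3 -c "
from plant import robot
print(robot.hand_in())"
```

```text
the job is handed in; nothing more can be done
None
```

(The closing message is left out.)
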